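# Clear the counter scale and set its overload stop

## Task

The pan is off the shop's counter scale because rubbish has got in under it: pick the paper ball and the wood chip out of the open scale and drop both in the waste bin. Then reset the overload stop: turn the thumbscrew clockwise until it seats, back it off a quarter turn and keep hold of its head there so that I can nip up the locknut; the job finishes with you still gripping the thumbscrew. Leave the carton, the bottle and the spanner on the counter where they are.

Things in the scene. Friction and masses are not known exactly. Their poses are not given: they have to be found in the camera images.
- scale: White counter scale, fixed, pan off. Origin on the counter under the centre of its open well; x points to the key console (x 116 to 204 mm, 62 mm high), y along it. Well 240 (x) by 330 (y) mm, floor 10 mm up, rim 30 mm. A dark H of bars lies across it, top 44 mm up: centre bar along y, 40 mm wide; cross bars along x, 206 by 26 mm, at y = +-110. Posts 25 mm thick, 86 mm high at x +-90, y +-110.
- stop_screw (a joint): Angle of the thumbscrew, rad: 0 = seated on its hard stop, negative = backed off; it grows when turned clockwise seen from above. It starts between about -3.3 and -1.9, needs about 0.05 N m to turn, stays where it is left, and stops dead at 0. It sinks 1.25 mm a turn.
- thumb (a point): Centre of the steel thumbscrew's flat two-lobed upright head: 42 mm long (own x), 10 mm thick (own y), 22 mm high; z up along the screw's axis. It stands at scale x 0, y +110 mm, 72 mm above the counter when seated. Under it a bare 10 mm shank down to a thin locknut (17 mm wide) lying on the cross bar, top 49 mm above the counter.
- paper_ball: Crumpled ball of white paper, stiff, about 33 mm across each way (roughly a cube along its own axes), on the well's floor on either side of the centre bar, at scale x about +75 or -75 mm. Origin at the middle of its underside.
- wood_chip: Chunk of pale crate wood, 50 (own x) by 24 (own y) by 28 mm high, lying on the well's floor on the other side of the centre bar from the paper ball, its length along the scale's x within 30 degrees. Origin at the middle of its underside.
- waste_bin: Open grey rectangular waste bin, 200 (own x) by 170 (own y) by 130 mm high, walls 4 mm with a small rim, standing loose on the counter to the left or right of the scale. Origin at the centre of its underside.
- biscuit_carton: Dark red open carton of biscuit packets, 180 by 150 mm, 106 mm high, on the side of the scale away from the bin. Leave it. Origin at the centre of its underside.
- sauce_bottle: Amber bottle, 60 mm thick, 200 mm high, beyond the scale on the left. Leave it. Origin at the centre of its underside.
- spanner: Steel spanner about 150 mm long, lying beyond the scale on the right. Leave it. Origin near the middle of its length, on its underside.
Things that resemble listed ones, but are neither listed nor needed, are in the scene too. There is more than one size of the paper_ball; the job needs the smaller. Of the things that look like the wood_chip, the smaller one is meant.

How it is judged (in metres and radians):
On the way, in this order (a step that is already met when the one before it is completed fails the run):
1. paper ball and wood chip both in the waste bin, let go (x of paper_ball in the frame of waste_bin between -0.098 and 0.098 m and y of paper_ball in the frame of waste_bin between -0.083 and 0.083 m and z of each of paper_ball, wood_chip in the frame of waste_bin below 0.1 m and x of wood_chip in the frame of waste_bin between -0.098 and 0.098 m and y of wood_chip in the frame of waste_bin between -0.083 and 0.083 m and contact force between the fingers and paper_ball below 0.1 N and contact force between the fingers and wood_chip below 0.1 N), for 0.1 s.
2. thumbscrew turned clockwise to its seat (value of joint stop_screw above -0.07 rad), for 0.05 s.
At the end, for the whole second after the job is handed in: The thumbscrew, having been seated after the rubbish was cleared, is held still in the fingers (contact force above 2 N) a quarter turn back from its seat, within 15 degrees (joint value -1.83 to -1.31); paper ball and wood chip lie inside the upright waste bin (value of joint stop_screw between -1.83 and -1.31 rad and velocity of joint stop_screw between -0.1 and 0.1 rad/s and contact force between the fingers and stop_screw above 2 N and x of paper_ball in the frame of waste_bin between -0.098 and 0.098 m and y of paper_ball in the frame of waste_bin between -0.083 and 0.083 m and z of each of paper_ball, wood_chip in the frame of waste_bin below 0.1 m and x of wood_chip in the frame of waste_bin between -0.098 and 0.098 m and y of wood_chip in the frame of waste_bin between -0.083 and 0.083 m and angle between waste_bin's own z axis and vertical below 0.2 rad); the arm keeps its last pose, push and grip.
It fails at once if the biscuit carton is shifted by more than 3 cm (distance of biscuit_carton from where it was at the start of the episode above 0.03 m).
It fails at once if the bottle is shifted by more than 3 cm (distance of sauce_bottle from where it was at the start of the episode above 0.03 m).
It fails at once if the spanner is shifted by more than 3 cm (distance of spanner from where it was at the start of the episode above 0.03 m).
It also fails if it takes over 72 s, if anything falls off the work surface, if the arm or the gripper's body presses on something with over 40 N, if the wrist force passes 120 N, or if a joint passes its speed limit or range.

## Robot

A 6-joint arm with a two-finger parallel gripper is mounted at the origin on the work surface. World frame = base frame: x ahead of the robot, y to its left, z up, the work surface at z = 0. Lengths are in mm, angles in rad, forces in N, time in s.
With the tool pointing down it reaches from about 300 to 775 mm from the base axis. Payload 14.6 kg.
Tool frame: the origin (TCP) lies midway between the tips of the shut fingers; the grasp point (between the pads) lies 19 mm behind it; z points along the fingers, y is the direction in which the jaws open and shut (so a half turn about z gives the same grasp; the last joint's range is limited). The gripper opens to 94 mm and grips with 3 to 60 N. Pads are 16 mm wide; open, the fingers measure 119 mm over their backs; the gripper's body (75 mm by 177 mm) begins 78 mm behind the grasp point.
Start: joints at [1.208, 0.3, 1.521, -0, 1.321, -0.067], TCP at [160.325, 526.104, 205.446] pointing down, gripper open.
Joint ranges: [-3.03, 3.03], [-0.79, 2.21], [0.23, 2.52], [-1.04, 4.18], [0, 3.07], [-2.55, 2.55]. Speed limits (rad/s): [2.22, 2.22, 2.57, 3.14, 3.14, 3.14].

## Interface

Orientations are given as [roll, pitch, yaw] about the fixed x, y, z axes, in that order (R = Rz(yaw) Ry(pitch) Rx(roll)).
In Python, from cell import manip gives the robot as it stands.
- The arm moves only by the tool play_rows, never from a script. Its argument "commands" is a list of rows, each an object of numbers: "x", "y", "z": the shift along the tool's x, y, z in m; "wx", "wy", "wz": the turn, a rotation vector about the tool's x, y, z in degrees; "grip": the opening, from 0 (shut) to 1 (fully open). In form: [{"x": .., "y": .., "z": .., "wx": .., "wy": .., "wz": .., "grip": ..}, ...]. A call has 1 to 20 rows; each row shifts and turns the commanded pose from where the row before left it, along the tool's axes as they then stand; what a row does not reach is not made up. A row lasts 1/8 s, in which the tool goes at most 62.5 mm and 10.7 degrees, less where a joint would pass 70% of its speed; a pose out of reach is approached as far as the arm can. A call is refused whole if a number of a shift passes 0.0625 or a number of a turn 10.7, either way. A call with a gripper value outside its range is refused whole. The fingers move at their own pace and stop on an object; "squeeze" is the grip in N (left out, the last holds). Time passes only in rows, so rows that do not move let the fingers close. It gives the time, the measured TCP pose, the force and the opening at its end, in the units of the state.
- manip.read_state(): the state, without advancing time (a new reading comes with each control period).
- manip.camera(name): name is "scene" or "top" or "wrist"; returns (picture, depth): 384x512x3 uint8, red, green, blue; 384x512 float32, mm along the optical axis (not along the pixel's ray), 0 where there is no reading.
- manip.camera_info(name): a dict with "intrinsics" (3x3 intrinsics, pixels), "camera_from_world" (4x4, takes a point from world to camera coordinates); the wrist camera has in their place "tool_from_camera" (4x4, takes a point from camera to tool coordinates, whose origin is the TCP and whose axes are the flange's). Camera axes: x right, y up, looking along -z (the intrinsics and any distortion apply to the point x, -y, -z); pixel columns grow to the right and rows downward; lengths in mm; the calibration is good to about 2 mm. A picture is of the moment at which its call begins: read the wrist's pose just before it. camera_info takes no time and is no camera call.
- manip.sign_off(): hands the job in, once; it reports no verdict.
The state is a dict: "clock": time; "joints": joint angles; "qd": joint speeds; "effort": joint torques, N m; "eef_pos": TCP position; "eef_rot": TCP orientation; "wrist_force": force on the tool from outside, world axes, zero at the start; "moment": the same for the moment, N m; "finger_gap": finger opening in mm.
Only numpy, scipy, OpenCV 4.12 (cv2) and the standard library are available. Lean on these libraries where they do the work, as an engineer would, in place of code of your own. Each camera call takes 0.05 s, during which the arm holds its last target.

## Working session

There is one attempt and no reset: what is moved stays moved. The work goes in short steps, Python scripts to look and compute and a tool call to move; the robot and the scene stay as the last step left them, time stands still between calls to the robot, and variables do not carry over. Pictures are saved under pics/ and viewed, and the job is handed in when it is done.

Besides the shell and the picture viewer there is one more tool, called after "Request:" as a command line: name --argument value ..., lists and objects as JSON in quotes. play_rows: Moves the arm, as the interface text tells. Its arguments: {"type":"object","properties":{"commands":{"type":"array"},"squeeze":{"type":"number"}},"required":["commands"]}

```bash
mkdir -p pics; ls
python3 - <<'E'
from cell import manip
import cv2,json
print(manip.read_state())
for n in ("top","scene"):
    p,d=manip.camera(n)
    cv2.imwrite(f"pics/{n}0.png",cv2.cvtColor(p,cv2.COLOR_RGB2BGR))
    import numpy as np
    np.savez(f"{n}0.npz",p=p,d=d)
    print(n,manip.camera_info(n), d.min(), d.max())
print(manip.camera_info("wrist"))
E
```

```text
pics
{'clock': 0.0, 'joints': array([ 1.20842742e+00,  3.00478237e-01,  1.52162246e+00, -2.39963748e-05,
        1.32072617e+00, -6.65955325e-02]), 'qd': array([ 0.00031765,  0.00058349, -0.00173722, -0.00055861,  0.00012701,
       -0.00056782]), 'effort': array([ 5.19405803e-04, -5.31814992e+01, -3.52747321e+01,  7.08957645e-02,
        2.44008604e-02, -9.30212195e-05]), 'eef_pos': array([160.21795703, 525.84531341, 204.86492289]), 'eef_rot': array([-3.14035963e+00, -5.89411813e-05,  2.84582519e+00]), 'wrist_force': array([-0.43032956,  0.61631537,  0.84670974]), 'moment': array([-0.0318907 ,  0.00823742, -0.01123527]), 'finger_gap': 94.00115232774478}
top {'intrinsics': array([[445.6988634 ,   0.        , 255.97211096],
       [  0.        , 445.6988634 , 193.18015656],
       [  0.        ,   0.        ,   1.        ]]), 'camera_from_world': array([[-1.81365571e-02, -9.99729595e-01,  1.45534508e-02,
        -2.69073458e+00],
       [ 9.91611873e-01, -1.61224242e-02,  1.28241803e-01,
        -5.72198024e+02],
       [-1.27972488e-01,  1.67572394e-02,  9.91636142e-01,
        -1.09
[... 496 characters left out ...]
965e-01, -5.45159473e-01,  7.13359382e-01,
        -1.29285495e+03],
       [ 0.00000000e+00,  0.00000000e+00,  0.00000000e+00,
         1.00000000e+00]])} 0.0 2759.228
{'intrinsics': array([[344.29957725,   0.        , 255.81412921],
       [  0.        , 344.29957725, 191.51913227],
       [  0.        ,   0.        ,   1.        ]]), 'tool_from_camera': array([[ 2.77848771e-06,  9.68248293e-01,  2.49990485e-01,
         7.26247175e+01],
       [ 9.99999974e-01, -5.92913753e-05,  2.18529458e-04,
         3.14501324e-01],
       [ 2.26413055e-04,  2.49990478e-01, -9.68248269e-01,
        -1.78631666e+02],
       [ 0.00000000e+00,  0.00000000e+00,  0.00000000e+00,
         1.00000000e+00]])}
```

View pics/top0.png

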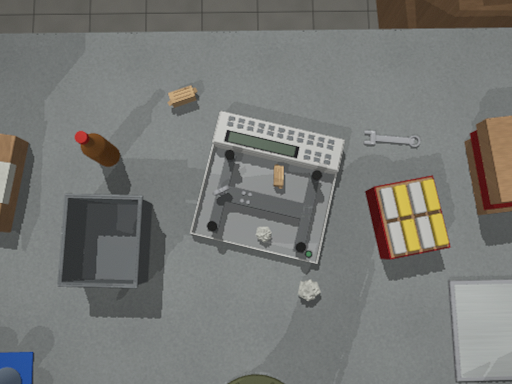

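View pics/scene0.png

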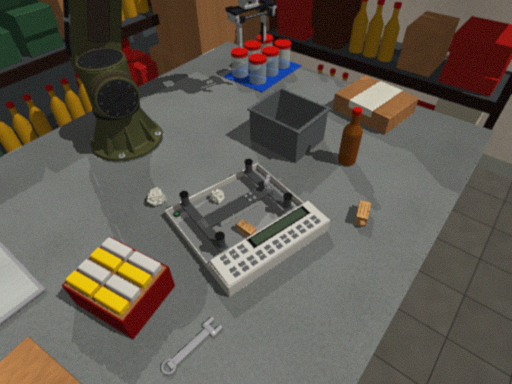

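Candidates: paper ball at (264,234) in the well, with a larger lookalike at (309,290) outside it. Wood chip at (279,176) in the well, with a larger lookalike at (182,96). The thumbscrew is near (221,190). I'll check these in a close crop.

```bash
cat > h.py <<'E'
import numpy as np,cv2
from cell import manip
def load(n):
    z=np.load(n+".npz");return z['p'],z['d']
def info(n):
    i=manip.camera_info(n);return i['intrinsics'],i['camera_from_world']
def ray(n,u,v,z=None,depth=None):
    K,T=info(n);R=T[:3,:3];t=T[:3,3]
    c=np.array([(u-K[0,2])/K[0,0],-(v-K[1,2])/K[1,1],-1.])
    o=-R.T@t; d=R.T@c
    if depth is not None: return o+d*depth
    return o+d*(z-o[2])/d[2]
def proj(n,P):
    K,T=info(n);c=T[:3,:3]@np.asarray(P,float)+T[:3,3]
    return np.array([K[0,2]+K[0,0]*c[0]/-c[2],K[1,2]+K[1,1]*-c[1]/-c[2]])
def cloud(n,d):
    K,T=info(n);v,u=np.mgrid[:d.shape[0],:d.shape[1]]
    c=np.stack([(u-K[0,2])/K[0,0]*d,-(v-K[1,2])/K[1,1]*d,-d],-1)
    return (c-T[:3,3])@T[:3,:3]
def save(name,p,box=None,s=1):
    if box: p=p[box[1]:box[3],box[0]:box[2]]
    cv2.imwrite("pics/"+name,cv2.resize(cv2.cvtColor(p,cv2.COLOR_RGB2BGR),None,fx=s,fy=s,interpolation=cv2.INTER_CUBIC))
E
python3 - <<'E'
from h import *
p,d=load("top0"); save("crop_top.png",p,(180,100,350,275),4)
p2,d2=load("scene0"); save("crop_scene.png",p2,(140,140,340,300),4)
C=cloud("top",d)
for (u,v) in [(264,234),(309,290),(279,176),(182,96),(221,190),(230,155),(317,175),(212,226),(301,246),(270,200),(100,200),(140,200),(66,285)]:
    print((u,v),C[v,u].round(0))
E
```

```text
(264, 234) [468. -31.  45.]
(309, 290) [ 329. -138.   44.]
(279, 176) [615. -72.  39.]
(182, 96) [831. 176.  35.]
(221, 190) [576.  73.  80.]
(230, 155) [661.  50.  89.]
(317, 175) [ 608. -162.   87.]
(212, 226) [488.  95.  85.]
(301, 246) [ 437. -117.   88.]
(270, 200) [553. -48.  42.]
(100, 200) [554. 362.  94.]
(140, 200) [548. 257. 134.]
(66, 285) [359. 420. 133.]
```

View pics/crop_top.png

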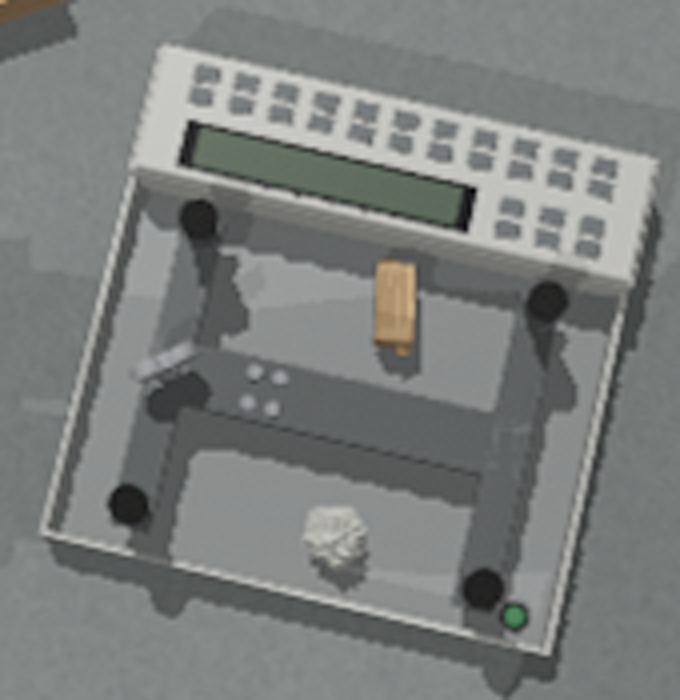

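View pics/crop_scene.png

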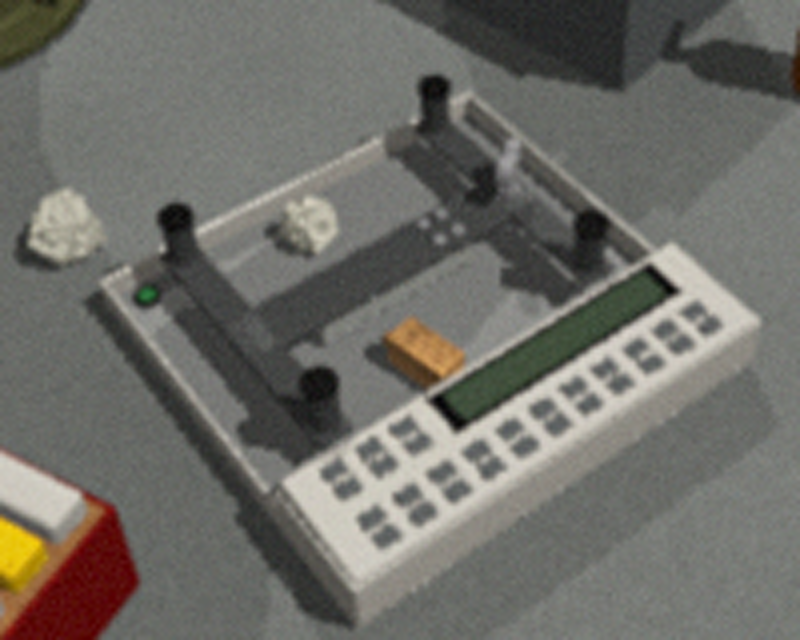

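Run:
```python
from h import *
p,d=load("top0");C=cloud("top",d)
g=p.max(-1).astype(int)
posts=[]
for (u,v) in [(230,155),(317,175),(212,226),(301,246)]:
    m=np.zeros(g.shape,bool); s=np.s_[v-8:v+9,u-8:u+9]; m[s]=(g[s]<45)
    n,l,st,ce=cv2.connectedComponentsWithStats(m.astype(np.uint8))
    k=1+np.argmax(st[1:,4]); posts.append(ray("top",*ce[k],z=86)[:2]); print(st[k],ce[k],posts[-1])
P=np.array(posts);Q=np.array([[90,110],[90,-110],[-90,110],[-90,-110]],float)
pc=P.mean(0);H=(Q-Q.mean(0)).T@(P-pc);a=np.arctan2(H[0,1]-H[1,0],H[0,0]+H[1,1])
R=np.array([[np.cos(a),-np.sin(a)],[np.sin(a),np.cos(a)]]);print("scale",pc,np.degrees(a),"res",(P-pc-Q@R.T).round(1).tolist())
np.savez("scale.npz",c=pc,a=a,R=R)
print("thumb",pc+R@[0,110])
# objects by depth above the floor
X=C.reshape(-1,3).copy();S=((X[:,:2]-pc)@R).reshape(384,512,2);Z=C[...,2]
def show(nm,m,zt):
    m=m.astype(np.uint8);n,l,st,ce=cv2.connectedComponentsWithStats(m);k=1+np.argmax(st[1:,4])
    c,_=cv2.findContours((l==k).astype(np.uint8),0,2)
    pts=np.array([ray("top",*q,z=zt)[:2] for q in c[0][:,0]],np.float32)
    r=cv2.minAreaRect(pts);print(nm,st[k],"rect",r,"scale xy",((np.array(r[0])-pc)@R).round(1),"zmed",np.percentile(Z[l==k],[50,95]))
    print(cv2.boxPoints(r).round(1).tolist())
hsv=cv2.cvtColor(p,cv2.COLOR_RGB2HSV)
vv,uu=np.mgrid[:384,:512]
inn=lambda u,v,r:(abs(uu-u)<r)&(abs(vv-v)<r)
show("chip",inn(279,176,20)&(hsv[...,1]>80),38)
show("ball",inn(264,234,14)&(hsv[...,2]>150),30)
show("thumb",inn(221,190,14)&(Z>64),80)
show("ball2",inn(309,290,20)&(hsv[...,2]>160),30)
show("chip2",inn(182,96,20)&(hsv[...,1]>80),38)
show("bin",(uu<150)&(vv>185)&(vv<295)&(Z>118)&(Z<140),130)
show("carton",(uu>360)&(uu<455)&(vv>165)&(Z>95),106)
```

```text
[225 150   9  10  67] [229.43283582 154.71641791] [661.85142703  51.63502648]
[312 171  10   9  67] [316.31343284 175.08955224] [ 607.90382816 -159.98639514]
[208 221   9  10  70] [211.85714286 225.8       ] [488.51476645  95.610833  ]
[296 242  10  10  72] [300.33333333 246.90277778] [ 434.41509851 -115.48730984]
scale [548.17128004 -32.05696138] -14.327018814355755 res [[-0.7, -0.6], [-0.2, 0.9], [0.3, -1.2], [0.7, 0.9]]
thumb [575.39143359  74.52194479]
chip [274 165  10  24 199] rect ((613.9627685546875, -70.75479888916016), (23.025787353515625, 59.372806549072266), 88.66325378417969) scale xy [ 73.3 -21.2] zmed [38.57989094 42.57132421]
[[584.0, -81.5999984741211], [643.4000244140625, -83.0], [643.9000244140625, -59.900001525878906], [584.5999755859375, -58.599998474121094]]
ball [255 226  17  15 150] rect ((474.67645263671875, -27.45904541015625), (36.36382293701172, 36.39435577392578), 55.01782989501953) scale xy [-72.3 -13.7] zmed [40.2409506  46.18206381]
[[449.29998779296875, -31.899999618530273], [479.20001220703125, -52.79999923706055], [500.0, -23.0], [470.20001220703125
[... 1004 characters left out ...]
.89999389648438]]
bin [  57  194   86   95 1627] rect ((457.6309509277344, 347.5364990234375), (180.6142578125, 211.63522338867188), 87.59174346923828) scale xy [-181.7  345.4] zmed [129.96706611 133.28451447]
[[348.1000061035156, 261.79998779296875], [559.5999755859375, 252.89999389648438], [567.0999755859375, 433.29998779296875], [355.70001220703125, 442.20001220703125]]
carton [415 214  34  35 813] rect ((466.4944152832031, -424.52288818359375), (74.83504486083984, 66.11741638183594), 10.130095481872559) scale xy [  18.  -400.5] zmed [105.91204851 109.43388523]
[[423.79998779296875, -398.6000061035156], [435.5, -463.6000061035156], [509.1000061035156, -450.5], [497.5, -385.3999938964844]]
```

Run:
```python
from h import *
p,d=load("top0");C=cloud("top",d);z=np.load("scale.npz");c,R,a=z['c'],z['R'],float(z['a'])
Z=C[...,2];S=(C[...,:2]-c)@R
vv,uu=np.mgrid[:384,:512]
print("floor z",np.median(Z[(abs(S[...,0]-60)<20)&(abs(S[...,1]-50)<20)]),"counter",np.median(Z[300:340,150:230]))
for nm,b,zz in [("ball",(264,234,16),20),("chip",(279,176,18),30)]:
    m=(abs(uu-b[0])<b[2])&(abs(vv-b[1])<b[2])&(Z>zz)&(Z<60)&(abs(S[...,0])>32)
    q=C[m];print(nm,m.sum(),"mid",((q.min(0)+q.max(0))/2).round(1),"mean",q.mean(0).round(1),"ext",np.ptp(q,0).round(1))
    r=cv2.minAreaRect(q[:,:2].astype(np.float32));print(r, cv2.boxPoints(r).round(0).tolist())
print("bin inner floor",C[230:260,100:120].reshape(-1,3).mean(0))
m=(uu<150)&(vv>185)&(vv<295)&(Z>122)&(Z<140)&(C[...,1]>240)&(C[...,1]<450)&(C[...,0]>340)&(C[...,0]<580)
q=C[m];print(q.min(0),q.max(0),cv2.minAreaRect(q[:,:2].astype(np.float32)))
```

```text
floor z 10.58452721458308 counter 0.31214877119470474
ball 198 mid [459.2 -19.5  35.4] mean [466.1 -25.8  38.1] ext [55.7 53.7 29.6]
((457.8461608886719, -22.514354705810547), (37.56560516357422, 65.20152282714844), 66.06382751464844) [[420.0, -26.0], [480.0, -53.0], [495.0, -19.0], [436.0, 8.0]]
chip 274 mid [623.1 -86.6  44.7] mean [625.2 -76.   40.5] ext [75.7 60.8 29.3]
((621.1568603515625, -84.88743591308594), (57.594032287597656, 73.18158721923828), 83.04076385498047) [[581.0, -109.0], [654.0, -118.0], [661.0, -61.0], [588.0, -52.0]]
bin inner floor [449.85020968 363.72786561   6.42678046]
[348.70784479 254.41858885 122.03519794] [565.75505202 442.40704096 136.56102891] ((457.7789306640625, 348.4310302734375), (181.0550994873047, 212.4990234375), 87.51072692871094)
```

Request:
play_rows --commands '[{"x": -0.02,"y": -0.019},{"x": -0.038,"y": -0.0365},{"x": -0.038,"y": -0.0365},{"x": -0.038,"y": -0.0365},{"x": -0.038,"y": -0.0365},{"x": -0.038,"y": -0.0365},{"x": -0.038,"y": -0.0365},{"x": -0.038,"y": -0.0365},{"x": -0.038,"y": -0.0365},{"x": -0.038,"y": -0.0365},{"x": -0.038,"y": -0.0365},{"x": -0.038,"y": -0.0365},{"x": -0.02,"y": -0.019,"z": 0.02},{"wz": -2.7,"z": 0.03},{}]'

```text
$.commands[0]: bad value
```

```bash
cat >> h.py <<'E'
from scipy.spatial.transform import Rotation as Ro
def wpose():
    s=manip.read_state();T=np.eye(4);T[:3,:3]=Ro.from_euler('xyz',s['eef_rot']).as_matrix();T[:3,3]=s['eef_pos']
    return T,s
def wshot(nm):
    T,s=wpose();p,d=manip.camera("wrist");i=manip.camera_info("wrist")
    W=T@i['tool_from_camera'];K=i['intrinsics']
    np.savez(nm+".npz",p=p,d=d,W=W,K=K);save(nm+".png",p,None,1.5)
    return p,d,W,K,s
def wray(W,K,u,v,z):
    c=np.array([(u-K[0,2])/K[0,0],-(v-K[1,2])/K[1,1],-1.]);dd=W[:3,:3]@c;o=W[:3,3]
    return o+dd*(z-o[2])/dd[2]
def wcloud(d,W,K):
    v,u=np.mgrid[:d.shape[0],:d.shape[1]]
    c=np.stack([(u-K[0,2])/K[0,0]*d,-(v-K[1,2])/K[1,1]*d,-d],-1)
    return c@W[:3,:3].T+W[:3,3]
def rel(target,yaw=None):
    T,s=wpose();dl=T[:3,:3].T@(np.asarray(target,float)-T[:3,3]);print("at",T[:3,3].round(1),"yaw",np.degrees(s['eef_rot'][2]).round(1),"tool delta mm",dl.round(1), "t",s['clock'])
E
python3 - <<'E'
from h import *
p,d,W,K,s=wshot("w1");print(s)
E
```

```text
{'clock': 0.1, 'joints': array([ 1.20836692e+00,  3.00411562e-01,  1.52149306e+00,  6.50772239e-06,
        1.32068745e+00, -6.66180823e-02]), 'qd': array([ 0.00173948, -0.0012507 , -0.00147697, -0.00069482,  0.00103539,
        0.00117511]), 'effort': array([-5.06299912e-04, -5.32636499e+01, -3.53287590e+01,  7.08783511e-02,
        2.34219676e-02, -7.81120320e-05]), 'eef_pos': array([160.26572702, 525.90026679, 204.95622058]), 'eef_rot': array([-3.14059587e+00, -7.28198639e-05,  2.84577968e+00]), 'wrist_force': array([-0.22652579, -0.00574545,  0.20711582]), 'moment': array([0.04909128, 0.02580383, 0.00876444]), 'finger_gap': 94.10567710840539}
```

View pics/w1.png

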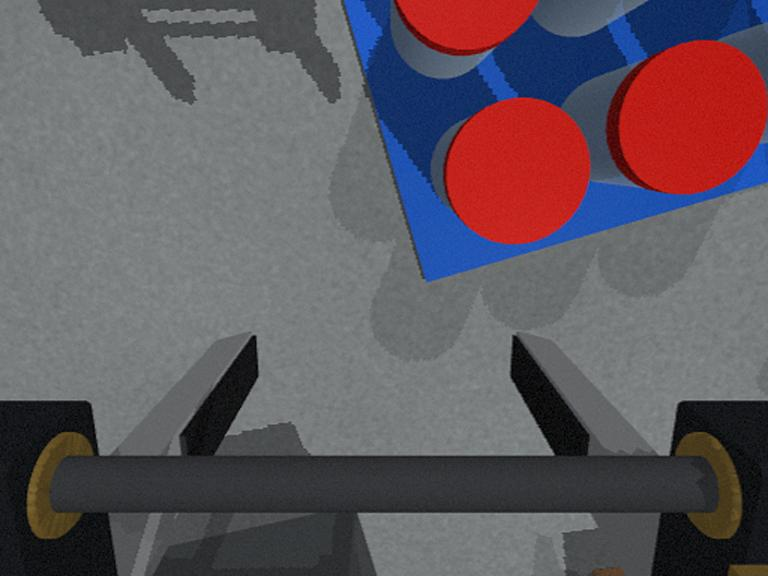

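Request:
play_rows --commands '[{"x": -0.02,"y": -0.019,"z": 0,"wx": 0,"wy": 0,"wz": 0,"grip": 1},{"x": -0.038,"y": -0.0365,"z": 0,"wx": 0,"wy": 0,"wz": 0,"grip": 1},{"x": -0.038,"y": -0.0365,"z": 0,"wx": 0,"wy": 0,"wz": 0,"grip": 1},{"x": -0.038,"y": -0.0365,"z": 0,"wx": 0,"wy": 0,"wz": 0,"grip": 1},{"x": -0.038,"y": -0.0365,"z": 0,"wx": 0,"wy": 0,"wz": 0,"grip": 1},{"x": -0.038,"y": -0.0365,"z": 0,"wx": 0,"wy": 0,"wz": 0,"grip": 1},{"x": -0.038,"y": -0.0365,"z": 0,"wx": 0,"wy": 0,"wz": 0,"grip": 1},{"x": -0.038,"y": -0.0365,"z": 0,"wx": 0,"wy": 0,"wz": 0,"grip": 1},{"x": -0.038,"y": -0.0365,"z": 0,"wx": 0,"wy": 0,"wz": 0,"grip": 1},{"x": -0.038,"y": -0.0365,"z": 0,"wx": 0,"wy": 0,"wz": 0,"grip": 1},{"x": -0.038,"y": -0.0365,"z": 0,"wx": 0,"wy": 0,"wz": 0,"grip": 1},{"x": -0.038,"y": -0.0365,"z": 0,"wx": 0,"wy": 0,"wz": 0,"grip": 1},{"x": -0.02,"y": -0.019,"z": 0.02,"wx": 0,"wy": 0,"wz": 0,"grip": 1},{"x": 0,"y": 0,"z": 0.03,"wx": 0,"wy": 0,"wz": -2.7,"grip": 1},{"x": 0,"y": 0,"z": 0,"wx": 0,"wy": 0,"wz": 0,"grip": 1}]'

```text
clock: 2.02
eef_pos: [469.3, -27.9, 153.8]
eef_rot: [-3.141, -0.004, 2.892]
wrist_force: [0.1, -0.2, -0.3]
finger_gap: 93.8
```

Run:
```python
from h import *
p,d,W,K,s=wshot("w1");print(s)
```

```text
{'clock': 2.025, 'joints': array([-1.37269088e-01,  1.77263201e-01,  1.79944054e+00,  4.13150943e-06,
        1.16892364e+00, -1.45865223e+00]), 'qd': array([ 0.01291485, -0.04177247, -0.04726157,  0.00028036,  0.03665429,
        0.02760223]), 'effort': array([-7.21396208e-01, -4.12051785e+01, -3.10831547e+01, -2.73306447e-02,
       -6.67315051e-01, -5.34085874e-01]), 'eef_pos': array([469.29817476, -27.87923379, 153.84678916]), 'eef_rot': array([-3.1411449 , -0.00400981,  2.89217694]), 'wrist_force': array([ 0.1067226 , -0.15760575, -0.2771277 ]), 'moment': array([ 0.00165236,  0.01062998, -0.02959947]), 'finger_gap': 93.81502476330226}
```

View pics/w1.png

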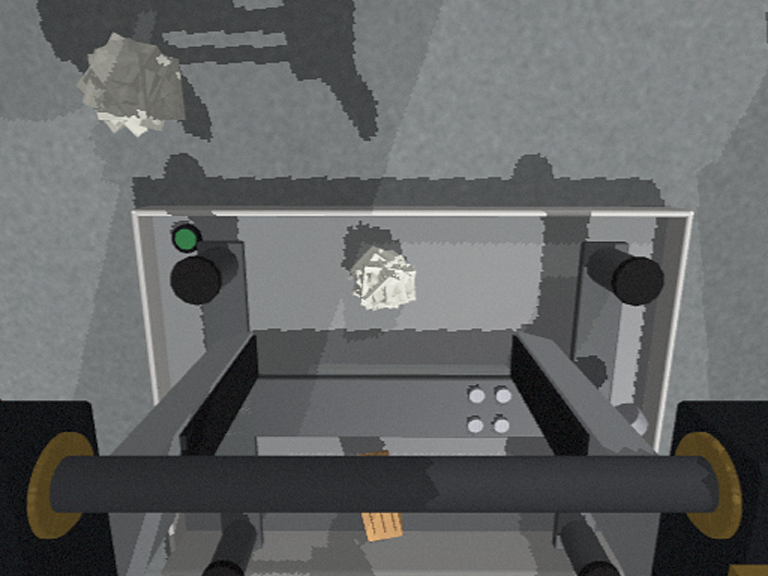

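Run:
```python
from h import *
z=np.load("w1.npz");p,d,W,K=[z[k] for k in('p','d','W','K')]
C=wcloud(d,W,K);Z=C[...,2]
m=np.zeros(Z.shape,bool);m[150:217,225:285]=(Z[150:217,225:285]>15)
m&=(C[...,0]<510)
q=C[m];print(m.sum(),q.min(0),q.max(0),((q.min(0)+q.max(0))/2).round(1));
r=cv2.minAreaRect(q[:,:2].astype(np.float32));print(r)
print("ray",wray(W,K,254.7,187,27))
s=np.load("scale.npz")
print("floor",np.median(Z[165:200,180:215]))
rel([*( (q.min(0)+q.max(0))/2)[:2],13])
```

```text
1397 [399.73309885 -47.82074832  15.10924976] [488.37265307  -8.69335616 332.76710423] [444.1 -28.3 173.9]
((444.1991271972656, -28.64965057373047), (88.34017944335938, 39.19804000854492), 0.8803845047950745)
ray [470.53555448 -29.04014041  27.        ]
floor 9.472954380725469
at [470.  -27.7 155.4] yaw 165.7 tool delta mm [ 24.8  -6.9 142.5] t 2.075
```

Request:
play_rows --commands '[{"x": 0,"y": -0.001,"z": 0.03,"wx": 0,"wy": 0,"wz": 0,"grip": 1},{"x": 0,"y": 0,"z": 0.04,"wx": 0,"wy": 0,"wz": 0,"grip": 0.8},{"x": 0,"y": 0,"z": 0.04,"wx": 0,"wy": 0,"wz": 0,"grip": 0.8},{"x": 0,"y": 0,"z": 0.022,"wx": 0,"wy": 0,"wz": 0,"grip": 0.8},{"x": 0,"y": 0,"z": 0.009,"wx": 0,"wy": 0,"wz": 0,"grip": 0.7},{"x": 0,"y": 0,"z": 0,"wx": 0,"wy": 0,"wz": 0,"grip": 0.2},{"x": 0,"y": 0,"z": 0,"wx": 0,"wy": 0,"wz": 0,"grip": 0.1},{"x": 0,"y": 0,"z": 0,"wx": 0,"wy": 0,"wz": 0,"grip": 0.1},{"x": 0,"y": 0,"z": 0,"wx": 0,"wy": 0,"wz": 0,"grip": 0.1}]' --squeeze 15

```text
clock: 3.2
eef_pos: [470.4, -28.8, 15.0]
eef_rot: [3.141, 0.001, 2.893]
wrist_force: [-2.0, 1.2, 5.9]
finger_gap: 31.9
```

Request:
play_rows --commands '[{"x": 0,"y": 0,"z": -0.03,"wx": 0,"wy": 0,"wz": 0,"grip": 0.1},{"x": 0,"y": 0,"z": -0.05,"wx": 0,"wy": 0,"wz": 0,"grip": 0.1},{"x": 0,"y": 0,"z": -0.05,"wx": 0,"wy": 0,"wz": 0,"grip": 0.1},{"x": 0.006,"y": 0.02,"z": -0.035,"wx": 0,"wy": 0,"wz": 0,"grip": 0.1},{"x": 0.012,"y": 0.04,"z": 0,"wx": 0,"wy": 0,"wz": 0,"grip": 0.1},{"x": 0.012,"y": 0.04,"z": 0,"wx": 0,"wy": 0,"wz": 0,"grip": 0.1},{"x": 0.012,"y": 0.04,"z": 0,"wx": 0,"wy": 0,"wz": 0,"grip": 0.1},{"x": 0.012,"y": 0.04,"z": 0,"wx": 0,"wy": 0,"wz": 0,"grip": 0.1},{"x": 0.012,"y": 0.04,"z": 0,"wx": 0,"wy": 0,"wz": 0,"grip": 0.1},{"x": 0.012,"y": 0.04,"z": 0,"wx": 0,"wy": 0,"wz": 0,"grip": 0.1},{"x": 0.012,"y": 0.04,"z": 0,"wx": 0,"wy": 0,"wz": 0,"grip": 0.1},{"x": 0.012,"y": 0.04,"z": 0,"wx": 0,"wy": 0,"wz": 0,"grip": 0.1},{"x": 0.006,"y": 0.02,"z": 0,"wx": 0,"wy": 0,"wz": 0,"grip": 0.1},{"x": 0,"y": 0,"z": 0,"wx": 0,"wy": 0,"wz": 0,"grip": 0.1}]'

```text
clock: 4.95
eef_pos: [453.8, 347.1, 179.2]
eef_rot: [-3.141, -0.0, 2.894]
wrist_force: [0.6, 0.0, -0.1]
finger_gap: 32.1
```

Run:
```python
from h import *
rel([455,347,75]); print(manip.read_state()['finger_gap'])
p,d,W,K,s=wshot("w2")
```

```text
at [453.8 347.1 179.2] yaw 165.8 tool delta mm [ -1.2   0.3 104.2] t 4.95
32.11589001264895
```

View pics/w2.png

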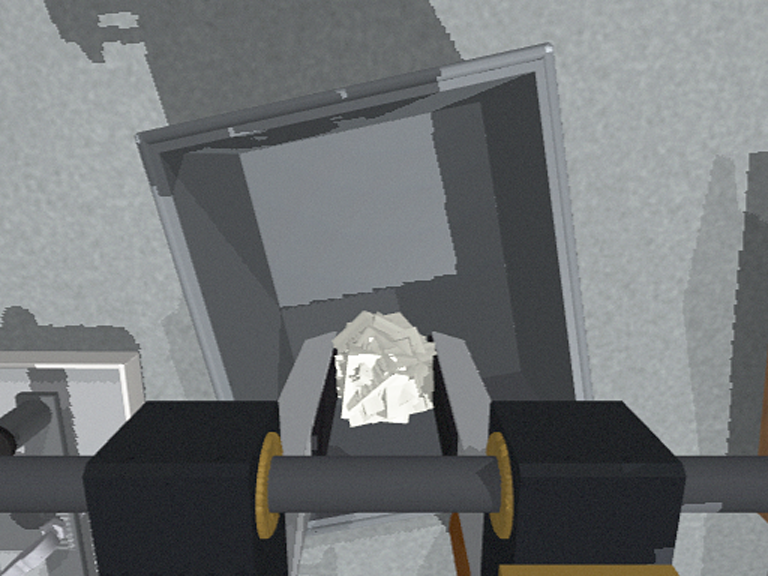

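The ball is held between the fingers over the bin. I'll lower it in and release it.

Request:
play_rows --commands '[{"x": 0.015,"y": 0,"z": 0.03,"wx": 0,"wy": 0,"wz": 0,"grip": 0.1},{"x": 0.01,"y": 0,"z": 0.04,"wx": 0,"wy": 0,"wz": 0,"grip": 0.1},{"x": 0,"y": 0,"z": 0.035,"wx": 0,"wy": 0,"wz": 0,"grip": 0.1},{"x": 0,"y": 0,"z": 0,"wx": 0,"wy": 0,"wz": 0,"grip": 0.1},{"x": 0,"y": 0,"z": 0,"wx": 0,"wy": 0,"wz": 0,"grip": 0.6},{"x": 0,"y": 0,"z": 0,"wx": 0,"wy": 0,"wz": 0,"grip": 0.6},{"x": 0,"y": 0,"z": -0.03,"wx": 0,"wy": 0,"wz": 0,"grip": 0.6},{"x": 0,"y": 0,"z": -0.045,"wx": 0,"wy": 0,"wz": 0,"grip": 0.6},{"x": 0,"y": 0,"z": -0.03,"wx": 0,"wy": 0,"wz": 0,"grip": 0.6},{"x": 0,"y": 0,"z": 0,"wx": 0,"wy": 0,"wz": 0,"grip": 0.6}]'

```text
clock: 6.25
eef_pos: [430.7, 353.4, 182.7]
eef_rot: [3.137, 0.004, 2.893]
wrist_force: [0.1, 0.3, -0.3]
finger_gap: 56.1
```

Run:
```python
from h import *
rel([614,-71,150]); print(manip.read_state()['finger_gap'])
p,d,W,K,s=wshot("w3")
p,d=manip.camera("top");np.savez("top1.npz",p=p,d=d);save("top1.png",p)
```

```text
at [430.7 353.4 182.7] yaw 165.7 tool delta mm [-282.  -366.4   32.1] t 6.25
56.121924580365395
```

View pics/w3.png

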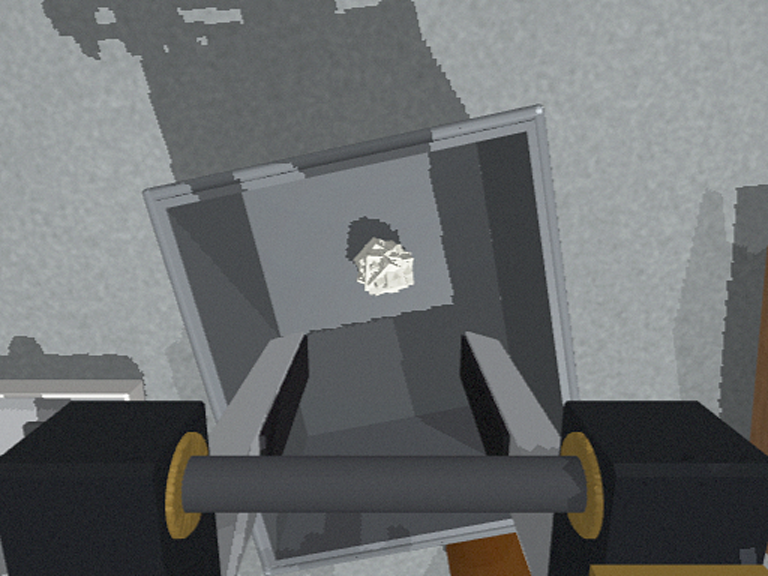

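View pics/top1.png

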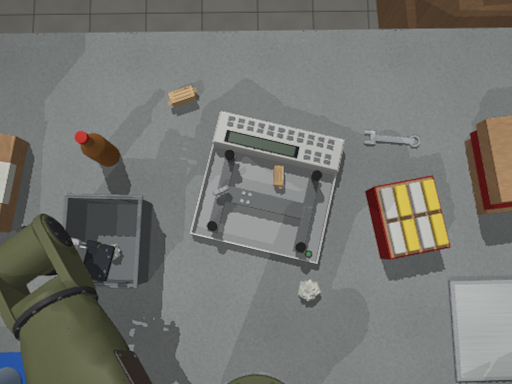

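Paper ball is on the bin floor (wrist image (255,178) before scaling). Next is the chip.

Request:
play_rows --commands '[{"x": -0.012,"y": -0.015,"z": 0,"wx": 0,"wy": 0,"wz": 0,"grip": 0.7},{"x": -0.0235,"y": -0.0305,"z": 0,"wx": 0,"wy": 0,"wz": 0,"grip": 0.7},{"x": -0.0235,"y": -0.0305,"z": 0,"wx": 0,"wy": 0,"wz": 0,"grip": 0.7},{"x": -0.0235,"y": -0.0305,"z": 0,"wx": 0,"wy": 0,"wz": 0,"grip": 0.7},{"x": -0.0235,"y": -0.0305,"z": 0,"wx": 0,"wy": 0,"wz": 0,"grip": 0.7},{"x": -0.0235,"y": -0.0305,"z": 0,"wx": 0,"wy": 0,"wz": 0,"grip": 0.7},{"x": -0.0235,"y": -0.0305,"z": 0,"wx": 0,"wy": 0,"wz": 0,"grip": 0.7},{"x": -0.0235,"y": -0.0305,"z": 0,"wx": 0,"wy": 0,"wz": 0,"grip": 0.7},{"x": -0.0235,"y": -0.0305,"z": 0,"wx": 0,"wy": 0,"wz": 0,"grip": 0.7},{"x": -0.0235,"y": -0.0305,"z": 0,"wx": 0,"wy": 0,"wz": 0,"grip": 0.7},{"x": -0.0235,"y": -0.0305,"z": 0,"wx": 0,"wy": 0,"wz": 0,"grip": 0.7},{"x": -0.0235,"y": -0.0305,"z": 0,"wx": 0,"wy": 0,"wz": 0,"grip": 0.7},{"x": -0.012,"y": -0.016,"z": 0.015,"wx": 0,"wy": 0,"wz": -6.5,"grip": 0.7},{"x": 0,"y": 0,"z": 0.015,"wx": 0,"wy": 0,"wz": -6.5,"grip": 0.7},{"x": 0,"y": 0,"z": 0,"wx": 0,"wy": 0,"wz": 0,"grip": 0.7}]'

```text
clock: 8.22
eef_pos: [612.3, -73.0, 147.6]
eef_rot: [3.141, -0.004, 3.118]
wrist_force: [-0.1, 0.4, -0.3]
finger_gap: 65.9
```

Run:
```python
from h import *
rel([614,-71,13]); print(manip.read_state()['finger_gap'])
p,d,W,K,s=wshot("w4")
```

```text
at [612.3 -73.  147.6] yaw 178.7 tool delta mm [ -2.2   2.  134.6] t 8.225
65.89963942766252
```

View pics/w4.png

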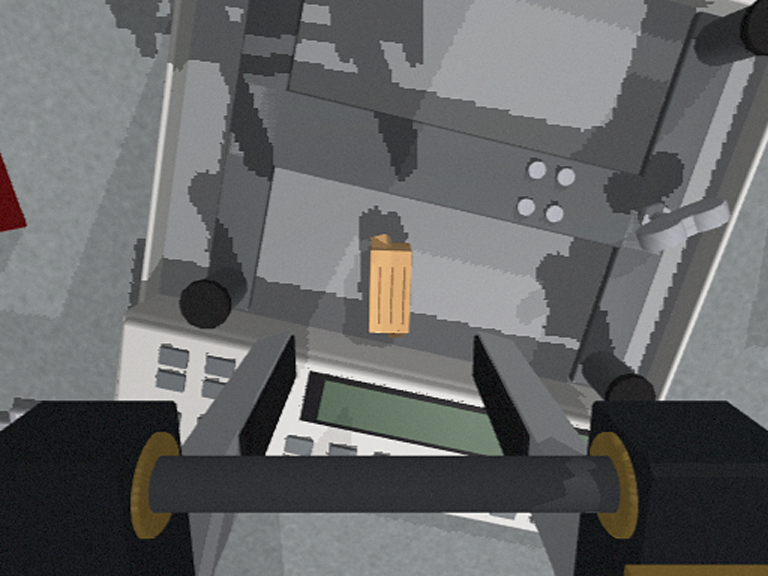

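Run:
```python
from h import *
z=np.load("w4.npz");p,d,W,K=[z[k] for k in('p','d','W','K')]
for q in [(371,247),(411,249),(410,332),(370,332),(390,290)]:
    print(q,wray(W,K,q[0]/1.5,q[1]/1.5,38).round(1))
C=wcloud(d,W,K);print(C[190:196,256:264].reshape(-1,3).mean(0), C[130,190])
rel([*wray(W,K,390/1.5,290/1.5,38)[:2],13])
```

```text
(371, 247) [590.1 -79.3  38. ]
(411, 249) [591.8 -56.7  38. ]
(410, 332) [641.3 -57.8  38. ]
(370, 332) [640.7 -81.4  38. ]
(390, 290) [615.5 -69.1  38. ]
[614.84752924 -69.4919532   37.42131666] [ 561.93111362 -131.24950968    9.55519185]
at [612.8 -72.6 148.8] yaw 178.6 tool delta mm [ -2.8   3.6 135.8] t 8.275
```

Request:
play_rows --commands '[{"x": -0.003,"y": 0.0035,"z": 0.03,"wx": 0,"wy": 0,"wz": 0,"grip": 0.7},{"x": 0,"y": 0,"z": 0.04,"wx": 0,"wy": 0,"wz": 0,"grip": 0.6},{"x": 0,"y": 0,"z": 0.037,"wx": 0,"wy": 0,"wz": 0,"grip": 0.6},{"x": 0,"y": 0,"z": 0.02,"wx": 0,"wy": 0,"wz": 0,"grip": 0.6},{"x": 0,"y": 0,"z": 0.007,"wx": 0,"wy": 0,"wz": 0,"grip": 0.6},{"x": 0,"y": 0,"z": 0,"wx": 0,"wy": 0,"wz": 0,"grip": 0.1},{"x": 0,"y": 0,"z": 0,"wx": 0,"wy": 0,"wz": 0,"grip": 0.05},{"x": 0,"y": 0,"z": 0,"wx": 0,"wy": 0,"wz": 0,"grip": 0.05},{"x": 0,"y": 0,"z": 0,"wx": 0,"wy": 0,"wz": 0,"grip": 0.05}]' --squeeze 20

```text
clock: 9.4
eef_pos: [616.7, -68.5, 16.1]
eef_rot: [-3.141, 0.001, 3.12]
wrist_force: [-0.9, -0.1, 4.0]
finger_gap: 23.8
```

Request:
play_rows --commands '[{"x": 0,"y": 0,"z": -0.03,"wx": 0,"wy": 0,"wz": 0,"grip": 0.05},{"x": 0,"y": 0,"z": -0.05,"wx": 0,"wy": 0,"wz": 0,"grip": 0.05},{"x": 0,"y": 0,"z": -0.05,"wx": 0,"wy": 0,"wz": 0,"grip": 0.05},{"x": 0.0065,"y": 0.0185,"z": -0.036,"wx": 0,"wy": 0,"wz": 0,"grip": 0.05},{"x": 0.0132,"y": 0.0373,"z": 0,"wx": 0,"wy": 0,"wz": 0,"grip": 0.05},{"x": 0.0132,"y": 0.0373,"z": 0,"wx": 0,"wy": 0,"wz": 0,"grip": 0.05},{"x": 0.0132,"y": 0.0373,"z": 0,"wx": 0,"wy": 0,"wz": 0,"grip": 0.05},{"x": 0.0132,"y": 0.0373,"z": 0,"wx": 0,"wy": 0,"wz": 0,"grip": 0.05},{"x": 0.0132,"y": 0.0373,"z": 0,"wx": 0,"wy": 0,"wz": 0,"grip": 0.05},{"x": 0.0132,"y": 0.0373,"z": 0,"wx": 0,"wy": 0,"wz": 0,"grip": 0.05},{"x": 0.0132,"y": 0.0373,"z": 0,"wx": 0,"wy": 0,"wz": 0,"grip": 0.05},{"x": 0.0132,"y": 0.0373,"z": 0,"wx": 0,"wy": 0,"wz": 0,"grip": 0.05},{"x": 0.0132,"y": 0.0373,"z": 0,"wx": 0,"wy": 0,"wz": 0,"grip": 0.05},{"x": 0.0132,"y": 0.0373,"z": 0,"wx": 0,"wy": 0,"wz": 0,"grip": 0.05},{"x": 0.0065,"y": 0.0185,"z": 0,"wx": 0,"wy": 0,"wz": 0,"grip": 0.05},{"x": 0,"y": 0,"z": 0,"wx": 0,"wy": 0,"wz": 0,"grip": 0.05}]'

```text
clock: 11.4
eef_pos: [480.2, 345.0, 181.3]
eef_rot: [-3.141, -0.0, 3.121]
wrist_force: [-0.7, -0.4, -0.4]
finger_gap: 23.9
```

Run:
```python
from h import *
rel([475,345,75]); print(manip.read_state()['finger_gap'])
p,d,W,K,s=wshot("w5")
```

```text
at [480.2 345.  181.3] yaw 178.8 tool delta mm [  5.2  -0.  106.3] t 11.4
23.87133097980952
```

View pics/w5.png

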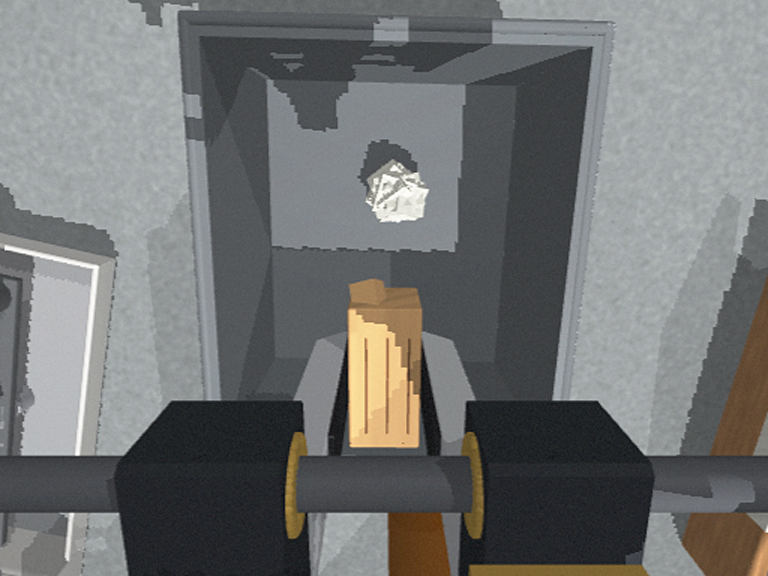

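The chip is gripped over the bin, and the ball is lying on the bin floor. Lowering to release the chip.

Request:
play_rows --commands '[{"x": 0.005,"y": 0,"z": 0.03,"wx": 0,"wy": 0,"wz": 0,"grip": 0.05},{"x": 0,"y": 0,"z": 0.045,"wx": 0,"wy": 0,"wz": 0,"grip": 0.05},{"x": 0,"y": 0,"z": 0.035,"wx": 0,"wy": 0,"wz": 0,"grip": 0.05},{"x": 0,"y": 0,"z": 0,"wx": 0,"wy": 0,"wz": 0,"grip": 0.05},{"x": 0,"y": 0,"z": 0,"wx": 0,"wy": 0,"wz": 0,"grip": 0.5},{"x": 0,"y": 0,"z": 0,"wx": 0,"wy": 0,"wz": 0,"grip": 0.5},{"x": 0,"y": 0,"z": -0.03,"wx": 0,"wy": 0,"wz": 0,"grip": 0.5},{"x": 0,"y": 0,"z": -0.045,"wx": 0,"wy": 0,"wz": 0,"grip": 0.5},{"x": 0,"y": 0,"z": -0.035,"wx": 0,"wy": 0,"wz": 0,"grip": 0.5},{"x": 0,"y": 0,"z": 0,"wx": 0,"wy": 0,"wz": 0,"grip": 0.5}]'

```text
clock: 12.7
eef_pos: [476.5, 345.4, 185.5]
eef_rot: [3.138, 0.006, 3.12]
wrist_force: [0.1, 1.1, -1.9]
finger_gap: 46.8
```

Run:
```python
from h import *
rel([575.3,75,150]); print(manip.read_state()['finger_gap'], manip.read_state()['joints'])
p,d,W,K,s=wshot("w6")
```

```text
at [476.5 345.4 185.5] yaw 178.8 tool delta mm [-104.5 -268.3   35.1] t 12.7
46.835554085438936 [ 5.64954712e-01  3.97540590e-01  1.43713526e+00 -1.50832914e-05
  1.30028715e+00 -9.84104192e-01]
```

View pics/w6.png

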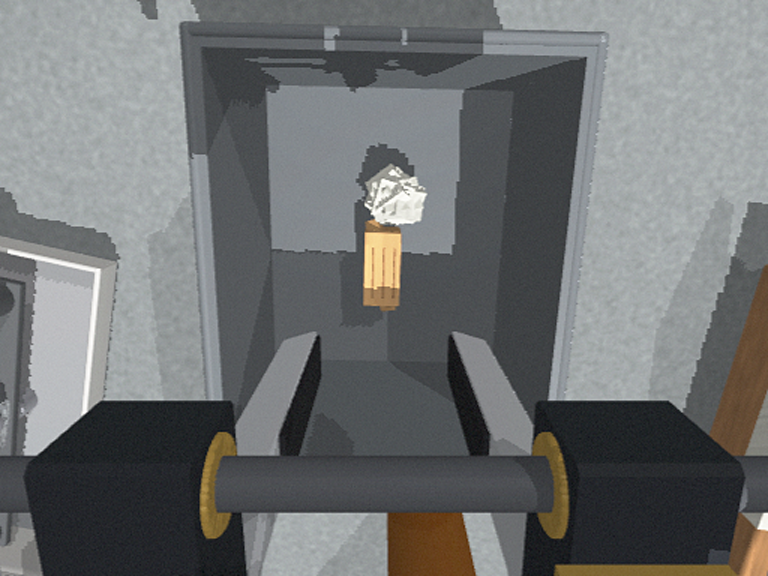

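Request:
play_rows --commands '[{"x": -0.0065,"y": -0.017,"z": 0,"wx": 0,"wy": 0,"wz": 0,"grip": 0.5},{"x": -0.013,"y": -0.0335,"z": 0,"wx": 0,"wy": 0,"wz": 0,"grip": 0.5},{"x": -0.013,"y": -0.0335,"z": 0,"wx": 0,"wy": 0,"wz": 0,"grip": 0.5},{"x": -0.013,"y": -0.0335,"z": 0,"wx": 0,"wy": 0,"wz": 0,"grip": 0.5},{"x": -0.013,"y": -0.0335,"z": 0,"wx": 0,"wy": 0,"wz": 0,"grip": 0.5},{"x": -0.013,"y": -0.0335,"z": 0,"wx": 0,"wy": 0,"wz": 0,"grip": 0.5},{"x": -0.013,"y": -0.0335,"z": 0,"wx": 0,"wy": 0,"wz": 0,"grip": 0.5},{"x": -0.013,"y": -0.0335,"z": 0,"wx": 0,"wy": 0,"wz": 0,"grip": 0.5},{"x": -0.0065,"y": -0.017,"z": 0,"wx": 0,"wy": 0,"wz": 0,"grip": 0.5},{"x": 0,"y": 0,"z": 0.005,"wx": 0,"wy": 0,"wz": 10.5,"grip": 0.5},{"x": 0,"y": 0,"z": 0.005,"wx": 0,"wy": 0,"wz": 10.5,"grip": 0.5},{"x": 0,"y": 0,"z": 0.005,"wx": 0,"wy": 0,"wz": 10.5,"grip": 0.5},{"x": 0,"y": 0,"z": 0.005,"wx": 0,"wy": 0,"wz": 10.5,"grip": 0.5},{"x": 0,"y": 0,"z": 0.005,"wx": 0,"wy": 0,"wz": 10.5,"grip": 0.5},{"x": 0,"y": 0,"z": 0.005,"wx": 0,"wy": 0,"wz": 10.3,"grip": 0.5},{"x": 0,"y": 0,"z": 0,"wx": 0,"wy": 0,"wz": 0,"grip": 0.5}]'

```text
clock: 14.75
eef_pos: [573.1, 73.9, 150.7]
eef_rot: [-3.14, -0.001, 2.025]
wrist_force: [0.6, -0.2, -0.0]
finger_gap: 47.0
```

Run:
```python
from h import *
rel([575.3,75,56]); print(manip.read_state()['finger_gap'], manip.read_state()['joints'])
p,d,W,K,s=wshot("w7")
```

```text
at [573.1  73.9 150.7] yaw 116.0 tool delta mm [-0.1  2.6 94.7] t 14.75
46.98225070352658 [ 6.49094528e-02  4.10555746e-01  1.50275429e+00  1.00964543e-05
  1.22976670e+00 -3.89281484e-01]
```

View pics/w7.png

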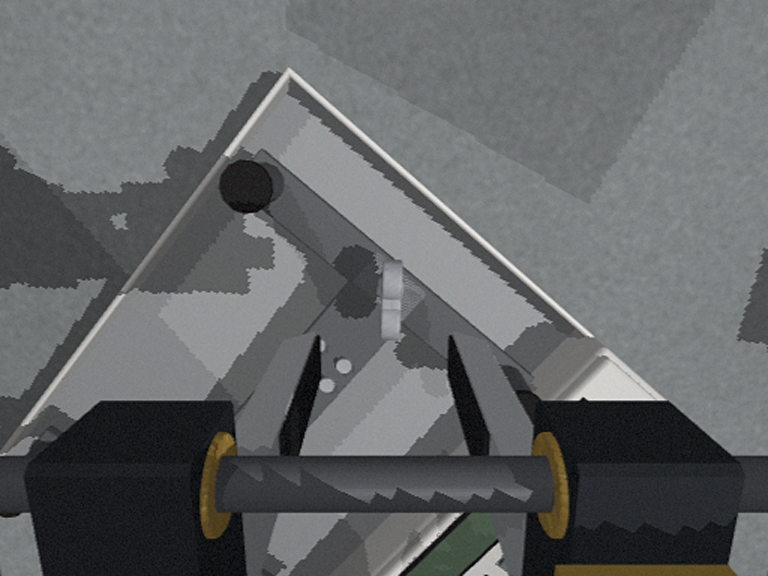

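Run:
```python
from h import *
z=np.load("w7.npz");p,d,W,K=[z[k] for k in('p','d','W','K')]
C=wcloud(d,W,K);Z=C[...,2]
m=np.zeros(Z.shape,bool);b=np.s_[165:232,245:280];m[b]=(Z[b]>76)&(Z[b]<95)
q=C[m];v,u=np.nonzero(m);print(m.sum(),u.min(),u.max(),v.min(),v.max(),"z",np.percentile(q[:,2],[5,50,95]))
r=cv2.minAreaRect(q[:,:2].astype(np.float32));print(r)
uv=cv2.minAreaRect(np.stack([u,v],1).astype(np.float32));print(uv)
for a in [(392.5,262),(392,338),(392,300)]: print(wray(W,K,a[0]/1.5,a[1]/1.5,83.5))
rel([*r[0],56])
save("crop7.png",p,(215,150,315,250),6)
```

```text
671 253 267 175 226 z [77.64739878 81.17156243 83.06418767]
((575.8865966796875, 75.32322692871094), (9.93637466430664, 40.44931411743164), 24.122188568115234)
((260.2293395996094, 200.57962036132812), (13.205865859985352, 51.25303268432617), 2.0454084873199463)
[567.18003673  95.49923015  83.5       ]
[584.25157285  60.33624599  83.5       ]
[575.44192902  78.1986663   83.5       ]
at [573.3  74.  151.1] yaw 116.2 tool delta mm [ 0.   3.  95.1] t 14.8
```

View pics/crop7.png

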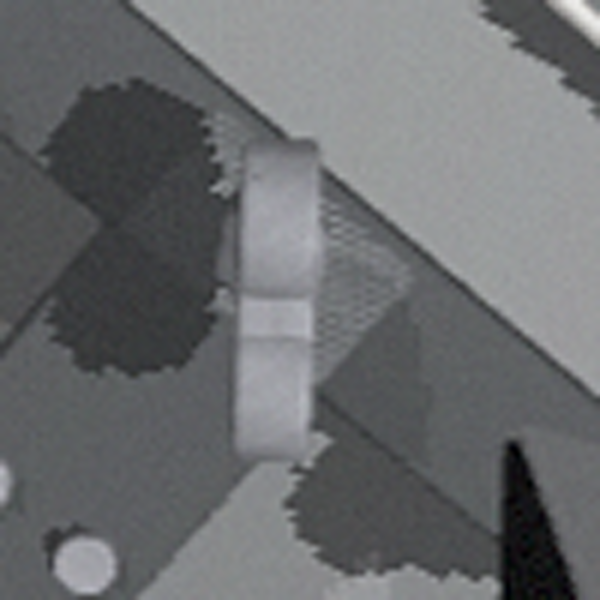

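Request:
play_rows --commands '[{"x": 0,"y": 0.003,"z": 0.03,"wx": 0,"wy": 0,"wz": 1,"grip": 0.5},{"x": 0,"y": 0,"z": 0.04,"wx": 0,"wy": 0,"wz": 0,"grip": 0.4},{"x": 0,"y": 0,"z": 0.02,"wx": 0,"wy": 0,"wz": 0,"grip": 0.4},{"x": 0,"y": 0,"z": 0.005,"wx": 0,"wy": 0,"wz": 0,"grip": 0.4},{"x": 0,"y": 0,"z": 0,"wx": 0,"wy": 0,"wz": 0,"grip": 0.4}]' --squeeze 10

```text
clock: 15.42
eef_pos: [576.5, 75.4, 57.0]
eef_rot: [3.141, 0.0, 2.008]
wrist_force: [-1.1, -0.6, 0.0]
finger_gap: 37.6
```

Run:
```python
from h import *
rel([575.7,75.2,55.5])
p,d,W,K,s=wshot("w8")
```

```text
at [576.5  75.4  57. ] yaw 115.1 tool delta mm [ 0.2 -0.8  1.5] t 15.425
```

View pics/w8.png

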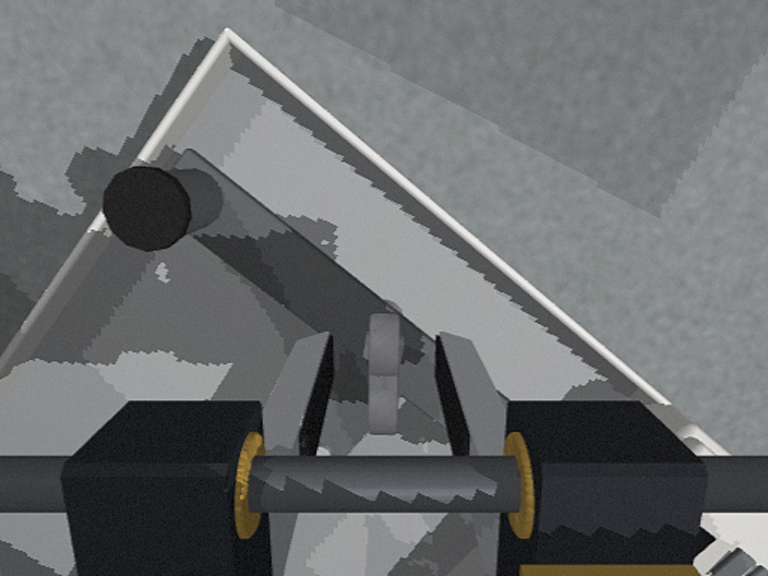

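The head sits centred between the fingers. Closing on it.

Request:
play_rows --commands '[{"x": 0,"y": 0,"z": 0,"wx": 0,"wy": 0,"wz": 0,"grip": 0.1},{"x": 0,"y": 0,"z": 0,"wx": 0,"wy": 0,"wz": 0,"grip": 0.0},{"x": 0,"y": 0,"z": 0,"wx": 0,"wy": 0,"wz": 0,"grip": 0.0},{"x": 0,"y": 0,"z": 0,"wx": 0,"wy": 0,"wz": 0,"grip": 0.0},{"x": 0,"y": 0,"z": 0,"wx": 0,"wy": 0,"wz": 0,"grip": 0.0}]' --squeeze 15

```text
clock: 16.1
eef_pos: [576.3, 75.3, 56.7]
eef_rot: [3.141, 0.0, 2.006]
wrist_force: [-1.8, 0.6, 3.1]
finger_gap: 9.6
```

Run:
```python
from h import *
T,s=wpose();print(s, "tool force",T[:3,:3].T@s['wrist_force'])
```

```text
{'clock': 16.1, 'joints': array([ 6.69797648e-02,  5.28051827e-01,  1.56951784e+00, -3.61462665e-05,
        1.04381051e+00, -3.68585004e-01]), 'qd': array([-1.60917433e-04, -1.67300445e-04,  3.84515600e-04,  1.73477114e-04,
       -1.13381703e-03, -9.75339981e-05]), 'effort': array([ 1.00928012e-01, -5.93598747e+01, -2.99968690e+01,  1.10049269e-01,
       -2.76243556e-01, -3.14414508e-03]), 'eef_pos': array([576.3133277 ,  75.33293909,  56.65034696]), 'eef_rot': array([3.14140571e+00, 1.05699749e-04, 2.00637926e+00]), 'wrist_force': array([-1.76374204,  0.64245258,  3.10354656]), 'moment': array([-0.15238459,  0.25028092, -0.05443934]), 'finger_gap': 9.608639301518814} tool force [ 1.32632654 -1.32739525 -3.10393498]
```

Request:
play_rows --commands '[{"x": 0,"y": 0,"z": 0,"wx": 0,"wy": 0,"wz": 4,"grip": 0.0},{"x": 0,"y": 0,"z": 0,"wx": 0,"wy": 0,"wz": 8,"grip": 0.0},{"x": 0,"y": 0,"z": 0,"wx": 0,"wy": 0,"wz": 8,"grip": 0.0},{"x": 0,"y": 0,"z": 0.0001,"wx": 0,"wy": 0,"wz": 8,"grip": 0.0},{"x": 0,"y": 0,"z": 0,"wx": 0,"wy": 0,"wz": 8,"grip": 0.0},{"x": 0,"y": 0,"z": 0.0001,"wx": 0,"wy": 0,"wz": 8,"grip": 0.0},{"x": 0,"y": 0,"z": 0,"wx": 0,"wy": 0,"wz": 8,"grip": 0.0},{"x": 0,"y": 0,"z": 0.0001,"wx": 0,"wy": 0,"wz": 8,"grip": 0.0},{"x": 0,"y": 0,"z": 0,"wx": 0,"wy": 0,"wz": 4,"grip": 0.0},{"x": 0,"y": 0,"z": 0,"wx": 0,"wy": 0,"wz": 0,"grip": 0.0}]' --squeeze 20

```text
clock: 17.35
eef_pos: [576.8, 75.2, 56.5]
eef_rot: [3.14, -0.001, 0.89]
wrist_force: [3.7, -1.0, 1.5]
finger_gap: 9.5
```

Run:
```python
from h import *
T,s=wpose();print("yaw",np.degrees(s['eef_rot'][2]),s['moment'],s['effort'][5],s['joints'][5],s['finger_gap'], "tool force",T[:3,:3].T@s['wrist_force'])
wshot("w9")
```

```text
yaw 50.97949907351111 [-0.2550519  -0.55531499 -0.02212042] 0.7599102146923542 0.7479567103443349 9.542975615189034 tool force [ 1.5579302   3.46145243 -1.44463736]
```

View pics/w9.png

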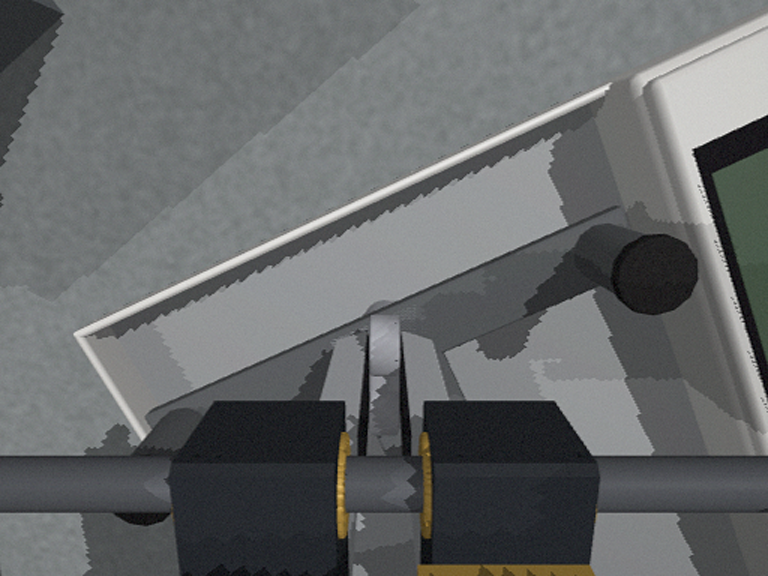

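The head follows the gripper (64° so far). I'll continue.

Request:
play_rows --commands '[{"x": 0,"y": 0,"z": 0.0001,"wx": 0,"wy": 0,"wz": 4,"grip": 0.0},{"x": 0,"y": 0,"z": 0,"wx": 0,"wy": 0,"wz": 7,"grip": 0.0},{"x": 0,"y": 0,"z": 0.0001,"wx": 0,"wy": 0,"wz": 7,"grip": 0.0},{"x": 0,"y": 0,"z": 0,"wx": 0,"wy": 0,"wz": 7,"grip": 0.0},{"x": 0,"y": 0,"z": 0.0001,"wx": 0,"wy": 0,"wz": 7,"grip": 0.0},{"x": 0,"y": 0,"z": 0,"wx": 0,"wy": 0,"wz": 6,"grip": 0.0},{"x": 0,"y": 0,"z": 0,"wx": 0,"wy": 0,"wz": 4,"grip": 0.0},{"x": 0,"y": 0,"z": 0,"wx": 0,"wy": 0,"wz": 0,"grip": 0.0}]'

```text
clock: 18.4
eef_pos: [577.0, 74.9, 56.3]
eef_rot: [3.141, -0.002, 0.157]
wrist_force: [5.4, -3.3, 1.8]
finger_gap: 9.9
```

```bash
cat > st.py <<'E'
from h import *
T,s=wpose();print("t",s['clock'],"yaw",np.degrees(s['eef_rot'][2]).round(2),s['moment'].round(3),"e6",s['effort'][5].round(3),"q6",s['joints'][5].round(3),"gap",s['finger_gap'].round(2),s['eef_pos'].round(1), "tool force",(T[:3,:3].T@s['wrist_force']).round(1))
E
python3 st.py
```

```text
Traceback (most recent call last):
  File "st.py", line 2, in <module>
    T,s=wpose();print("t",s['clock'],"yaw",np.degrees(s['eef_rot'][2]).round(2),s['moment'].round(3),"e6",s['effort'][5].round(3),"q6",s['joints'][5].round(3),"gap",s['finger_gap'].round(2),s['eef_pos'].round(1), "tool force",(T[:3,:3].T@s['wrist_force']).round(1))
                                                                                                                                                                     ^^^^^^^^^^^^^^^^^^^^^
AttributeError: 'float' object has no attribute 'round'
```

```bash
sed -i "s/s\['finger_gap'\].round(2)/s['finger_gap']/" st.py; python3 st.py
```

```text
t 18.4 yaw 8.99 [-0.665 -0.749 -0.054] e6 0.565 q6 1.481 gap 9.850012227001143 [577.   74.9  56.3] tool force [ 4.8  4.1 -1.8]
```

Request:
play_rows --commands '[{"x": 0,"y": 0,"z": 0,"wx": 0,"wy": 0,"wz": 4,"grip": 0.0},{"x": 0,"y": 0,"z": 0.0001,"wx": 0,"wy": 0,"wz": 4,"grip": 0.0},{"x": 0,"y": 0,"z": 0,"wx": 0,"wy": 0,"wz": 2,"grip": 0.0},{"x": 0,"y": 0,"z": 0,"wx": 0,"wy": 0,"wz": 0,"grip": 0.0}]'

```text
clock: 18.9
eef_pos: [577.0, 74.8, 56.2]
eef_rot: [3.141, -0.002, -0.017]
wrist_force: [5.6, -3.8, 1.8]
finger_gap: 9.4
```

```bash
python3 st.py
```

```text
t 18.9 yaw -0.98 [-0.74  -0.685 -0.029] e6 0.307 q6 1.655 gap 9.446712367682133 [577.   74.8  56.2] tool force [ 5.7  3.7 -1.7]
```

Request:
play_rows --commands '[{"x": 0,"y": 0,"z": 0,"wx": 0,"wy": 0,"wz": 4,"grip": 0.0},{"x": 0,"y": 0,"z": 0,"wx": 0,"wy": 0,"wz": 4,"grip": 0.0},{"x": 0,"y": 0,"z": 0,"wx": 0,"wy": 0,"wz": 0,"grip": 0.0}]'

```text
clock: 19.27
eef_pos: [577.0, 74.7, 56.2]
eef_rot: [3.141, -0.002, -0.157]
wrist_force: [3.4, -4.4, 3.6]
finger_gap: 9.9
```

```bash
python3 st.py
```

```text
t 19.275 yaw -9.01 [-0.795 -0.715 -0.059] e6 0.554 q6 1.795 gap 9.919298065306382 [577.   74.7  56.2] tool force [ 4.1  3.8 -3.6]
```

Request:
play_rows --commands '[{"x": 0,"y": 0,"z": 0,"wx": 0,"wy": 0,"wz": 3,"grip": 0.0},{"x": 0,"y": 0,"z": 0,"wx": 0,"wy": 0,"wz": 3,"grip": 0.0},{"x": 0,"y": 0,"z": 0,"wx": 0,"wy": 0,"wz": 0,"grip": 0.0}]'

```text
clock: 19.65
eef_pos: [577.0, 74.7, 56.2]
eef_rot: [3.141, -0.002, -0.261]
wrist_force: [5.3, -5.8, 2.4]
finger_gap: 9.6
```

```bash
python3 st.py
```

```text
t 19.65 yaw -14.98 [-0.851 -0.715  0.213] e6 0.673 q6 1.899 gap 9.626791810803173 [577.   74.7  56.2] tool force [ 6.6  4.2 -2.4]
```

Request:
play_rows --commands '[{"x": 0,"y": 0,"z": 0,"wx": 0,"wy": 0,"wz": 3,"grip": 0.0},{"x": 0,"y": 0,"z": 0,"wx": 0,"wy": 0,"wz": 0,"grip": 0.0}]'

```text
clock: 19.9
eef_pos: [576.8, 74.8, 56.2]
eef_rot: [3.141, -0.002, -0.314]
wrist_force: [4.7, -3.9, 3.2]
finger_gap: 10.2
```

```bash
python3 st.py; python3 -c "
from h import *
wshot('w10')"
```

```text
t 19.9 yaw -17.96 [-0.836 -0.384  0.363] e6 0.802 q6 1.951 gap 10.221282869318594 [576.8  74.8  56.2] tool force [ 5.7  2.3 -3.2]
```

View pics/w10.png

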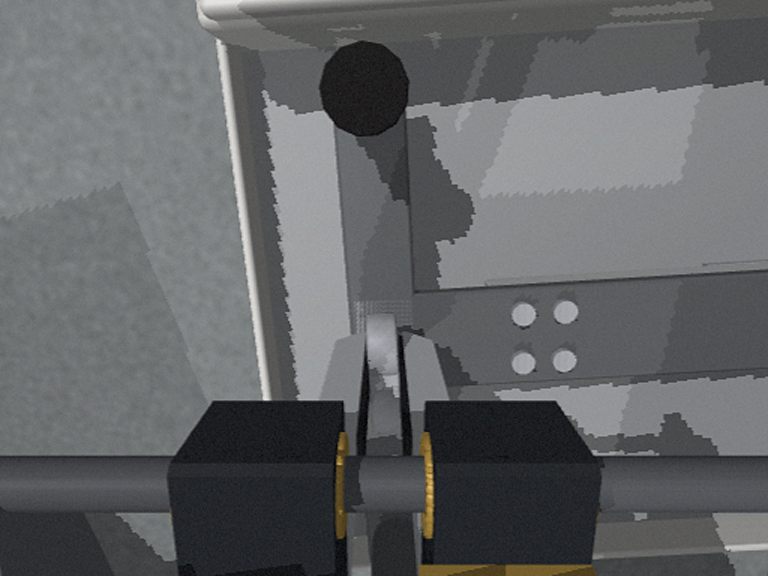

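Request:
play_rows --commands '[{"x": 0,"y": 0,"z": 0,"wx": 0,"wy": 0,"wz": 2,"grip": 0.0},{"x": 0,"y": 0,"z": 0,"wx": 0,"wy": 0,"wz": 0,"grip": 0.0}]' --squeeze 25

```text
clock: 20.2
eef_pos: [576.8, 74.8, 56.2]
eef_rot: [3.141, -0.002, -0.348]
wrist_force: [2.9, -4.9, 3.1]
finger_gap: 10.5
```

```bash
python3 st.py
python3 - <<'E'
from h import *
p,d,W,K,s=wshot("w11"); save("crop11.png",p,(200,10,310,260),3)
C=wcloud(d,W,K);Z=C[...,2]
m=np.zeros(Z.shape,bool);b=np.s_[205:252,235:275];m[b]=(Z[b]>79)&(Z[b]<87)
n,l,st,ce=cv2.connectedComponentsWithStats(m.astype(np.uint8));print(st,ce)
for k in range(1,n):
    if st[k,4]>60:
        v,u=np.nonzero(l==k);q=np.array([wray(W,K,a,c,82.5)[:2] for a,c in zip(u,v)],np.float32)
        print(cv2.minAreaRect(q), cv2.fitLine(q,cv2.DIST_L2,0,.01,.01).ravel())
E
```

```text
t 20.2 yaw -19.93 [-0.814 -0.42   0.502] e6 0.825 q6 1.986 gap 10.543784413700436 [576.8  74.8  56.2] tool force [ 4.4  3.6 -3.1]
[[     0      0    512    384 195913]
 [   235    218     30     33    638]
 [   267    237      8     10     54]
 [   254    251      1      1      1]
 [   257    251      1      1      1]
 [   261    250      1      1      1]] [[255.50720983 191.34164144]
 [252.02194357 235.64263323]
 [270.33333333 241.2037037 ]
 [254.         251.        ]
 [257.         251.        ]
 [261.         250.        ]]
((588.9916381835938, 73.88196563720703), (13.764913558959961, 16.0913143157959), 70.40689849853516) [ 8.6934525e-01 -4.9420524e-01  5.8787006e+02  7.2982765e+01]
```

View pics/crop11.png

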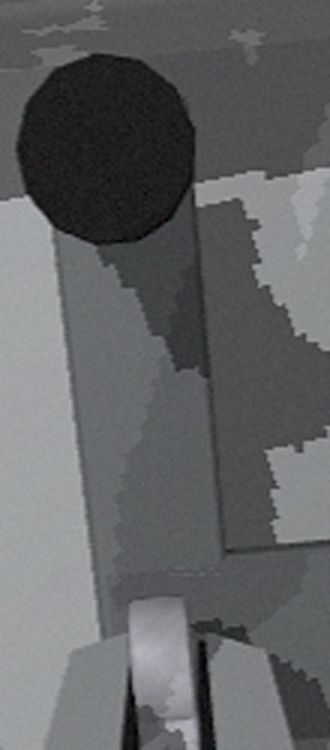

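The moment rose from about -0.05 to 0.50 N·m and the head now tilts in the pads, so the screw is hard on its stop. The stop came at a yaw of about -12°, which also matches the head lining up with the cross bar (scale yaw -14°). Backing off a quarter turn.

Request:
play_rows --commands '[{"x": 0,"y": 0,"z": 0,"wx": 0,"wy": 0,"wz": -5,"grip": 0.0},{"x": 0,"y": 0,"z": 0,"wx": 0,"wy": 0,"wz": -8,"grip": 0.0},{"x": 0,"y": 0,"z": 0,"wx": 0,"wy": 0,"wz": -8,"grip": 0.0},{"x": 0,"y": 0,"z": -0.0001,"wx": 0,"wy": 0,"wz": -8,"grip": 0.0},{"x": 0,"y": 0,"z": 0,"wx": 0,"wy": 0,"wz": -8,"grip": 0.0},{"x": 0,"y": 0,"z": -0.0001,"wx": 0,"wy": 0,"wz": -8,"grip": 0.0},{"x": 0,"y": 0,"z": 0,"wx": 0,"wy": 0,"wz": -8,"grip": 0.0},{"x": 0,"y": 0,"z": -0.0001,"wx": 0,"wy": 0,"wz": -8,"grip": 0.0},{"x": 0,"y": 0,"z": 0,"wx": 0,"wy": 0,"wz": -8,"grip": 0.0},{"x": 0,"y": 0,"z": 0,"wx": 0,"wy": 0,"wz": -8,"grip": 0.0},{"x": 0,"y": 0,"z": 0,"wx": 0,"wy": 0,"wz": -8,"grip": 0.0},{"x": 0,"y": 0,"z": 0,"wx": 0,"wy": 0,"wz": -8,"grip": 0.0},{"x": 0,"y": 0,"z": 0,"wx": 0,"wy": 0,"wz": -4,"grip": 0.0},{"x": 0,"y": 0,"z": 0,"wx": 0,"wy": 0,"wz": 0,"grip": 0.0},{"x": 0,"y": 0,"z": 0,"wx": 0,"wy": 0,"wz": 0,"grip": 0.0}]' --squeeze 25

```text
clock: 22.12
eef_pos: [576.6, 75.2, 56.5]
eef_rot: [3.141, -0.0, 1.342]
wrist_force: [2.4, -3.1, 5.1]
finger_gap: 9.8
```

```bash
python3 st.py
python3 - <<'E'
from h import *
p,d,W,K,s=wshot("w12")
p,d=manip.camera("top");np.savez("top2.npz",p=p,d=d);save("top2.png",p)
p,d=manip.camera("scene");np.savez("scene2.npz",p=p,d=d);save("scene2.png",p,None,1.5)
E
```

```text
t 22.125 yaw 76.9 [-0.476 -0.301  0.044] e6 0.01 q6 0.296 gap 9.76686634682692 [576.6  75.2  56.5] tool force [-2.5  3.  -5.1]
```

View pics/w12.png

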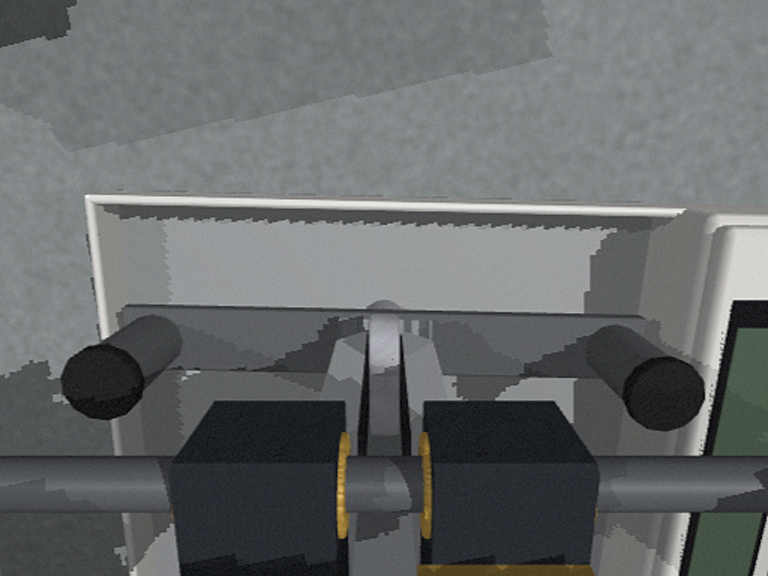

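View pics/scene2.png

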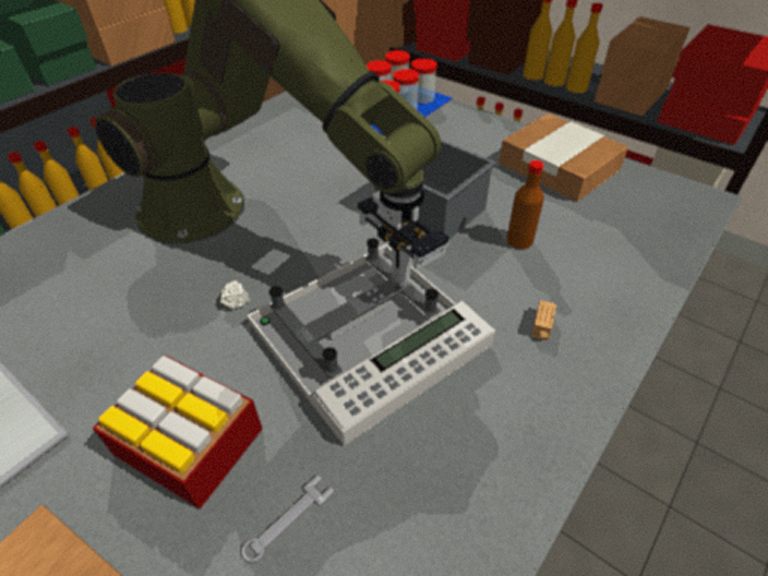

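View pics/top2.png

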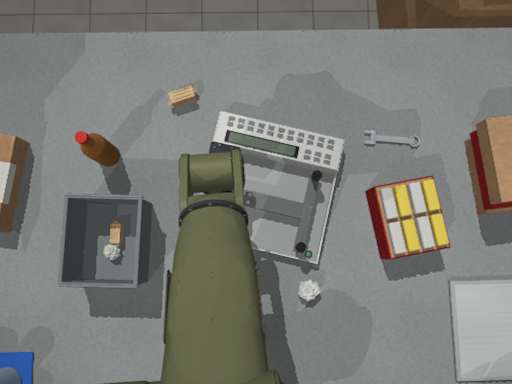

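The scene is as wanted: the bin is upright with the chip at (116,234) and the ball at (112,252) in the top view, and carton, bottle and spanner have not moved. The head is gripped square across the bar. I'll hold briefly, check that it is still, and hand in.

Request:
play_rows --commands '[{"x": 0,"y": 0,"z": 0,"wx": 0,"wy": 0,"wz": 0,"grip": 0.0},{"x": 0,"y": 0,"z": 0,"wx": 0,"wy": 0,"wz": 0,"grip": 0.0}]' --squeeze 25

```text
clock: 22.52
eef_pos: [576.6, 75.2, 56.5]
eef_rot: [3.141, -0.0, 1.342]
wrist_force: [2.5, -1.5, 5.7]
finger_gap: 9.9
```

```bash
python3 st.py; python3 -c "
from h import *
print(np.abs(manip.read_state()['qd']).max()); print(manip.sign_off())"
```

```text
t 22.525 yaw 76.9 [-0.492 -0.287  0.037] e6 0.05 q6 0.296 gap 9.941117226153096 [576.6  75.2  56.5] tool force [-0.9  2.8 -5.7]
0.001415711611418837
the job is handed in; nothing more can be done
None
```

The job is handed in at 22.5 s. The paper ball and wood chip are in the waste bin, and the arm is still gripping the thumbscrew about a quarter turn back from its seat.

- **Rubbish:** The last top view shows both pieces in the upright bin. The larger lookalikes, the carton, the bottle and the spanner look to be where they started.
- **Seating:** I turned the screw about 125–130° clockwise. The moment on the wrist then climbed from about -0.05 to 0.50 N·m and the head began to tilt in the pads, so it was hard on its stop. The seat came at a gripper yaw of about -10° to -14°. That spread is the uncertainty, because the head slipped slightly in the pads while pushing on the stop.
- **Back-off and hold:** I backed off to a yaw of 76.9°, which is 87–91° from the seat and inside the 15° tolerance. The head is held with a 25 N squeeze at a 9.9 mm opening. The arm is still, and side forces are only a few newtons.

No check failed. The first move command was refused for missing keys and moved nothing.

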